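Tip the ferrite cores into their case and snap the lid on

ROBOT

A 7-joint arm with a two-finger parallel gripper is mounted at the origin on the work surface. World frame = base frame: x ahead of the robot, y to its left, z up, the work surface at z = 0. Lengths are in m, angles in rad, forces in N, time in s.
With the tool pointing down it reaches from about 0.35 to 0.9 m from the base axis. Payload 7.2 kg.
Tool frame: the origin (TCP) lies between the finger pads; the fingertips stand 11 mm ahead of it and the grasp point (between the pads) lies 8 mm behind it (tcp_to_tips is the distance from the TCP to the fingertips, in m); y points along the fingers, z is the direction in which the jaws open and shut, and the axes are right-handed (so a half turn about y gives the same grasp; the last joint's range is limited). The gripper opens to 85 mm and grips with 20 to 120 N. Pads are 22 mm wide; open, the fingers measure 114 mm over their backs; the gripper's body (76 mm by 85 mm) begins 54 mm behind the grasp point. The pads swing forward as they close: fully open they stand 13 mm farther back than shut.
Start: joints at [1.203, 0.411, -0.013, 1.596, 0.006, 1.134, -0.082], TCP at [0.185, -0.597, 0.242] pointing down, gripper open.
Joint ranges: [-2.95, 2.95], [-0.29, 1.99], [-1.47, 1.44], [0.14, 2.54], [-1.03, 4.17], [0.13, 1.85], [-2.86, 2.86]. Speed limits (rad/s): [2.39, 2.39, 3.01, 3.01, 3.14, 3.14, 3.14].

INTERFACE

Orientations are given as a unit quaternion [w, x, y, z].
In Python, from rig import read_state, read_camera, sign_off, tcp_to_tips gives the robot as it stands. The module is installed in compiled form; this text tells all that it offers.
- The arm moves only by the tool step_arm, never from a script. Its argument "motion" is a list of rows, each a list of 5 numbers: the shift along the tool's x, y, z scaled (see below), then the turn about the tool's y scaled (see below), then the gripper's target within -1 to 1 (fully open at 1, half-way at 0, shut at -1). A call has 1 to 20 rows; each row shifts and turns the commanded pose from where the row before left it, along the tool's axes as they then stand; what a row does not reach is not made up. The controller multiplies each number of a shift by 0.75 m and each number of a turn by 5 degrees. A row lasts 1/12 s, in which the tool goes at most 41.7 mm and 7.16 degrees, less where a joint would pass 70% of its speed; a pose out of reach is approached as far as the arm can. A call with a number of a shift or a turn outside -1 to 1 is refused whole. A call with a gripper value outside its range is refused whole. The fingers move at their own pace and stop on an object; the grip force is fixed at half the most. Time passes only in rows, so rows that do not move let the fingers close. It gives the time, the measured TCP pose, the force and the opening at its end, in the units of the state.
- read_state(): the state, without advancing time (a new reading comes with each control period).
- read_camera(name): name is "scene" or "top" or "wrist"; returns a dict with "color" (400x640x3 uint8, blue, green, red), "range_z" (400x640 float32, m along the optical axis (not along the pixel's ray), 0 where there is no reading), "fx", "fy", "cx", "cy" (pixels), "rvec" (rotation vector, rad) and "tvec" (3), from world to camera coordinates, as OpenCV has them. Camera axes: x right, y down, z forward; pixel columns grow to the right and rows downward; lengths in m; the calibration is good to about 2 mm. A picture is of the moment at which its call begins.
- sign_off(): hands the job in, once; it reports no verdict.
The state is a dict: "time": time; "q": joint angles; "qd": joint speeds; "joint_efforts": joint torques, N m; "position": TCP position; "eef_rot": TCP orientation; "force": force on the tool from outside, world axes, zero at the start; "moment": the same for the moment, N m; "grip_width": finger opening in m.
Only numpy, scipy, OpenCV 4.12 (cv2) and the standard library are available. Lean on these libraries where they do the work, as an engineer would, in place of code of your own. Each camera call takes 0.05 s, during which the arm holds its last target.

TASK

Put the ferrite cores away: pick up the steel sorting tray, tip it over the open storage case so that all five cores slide in, and set the empty tray back down flat on the bench. Then put the lid on the case and press it straight down until all four clips snap over it, and do not let go: finish still pressing the lid down firmly (a good half kilo of push), because I am about to strap the case shut. Leave the other things on the bench where they are.

Things in the scene. Friction and masses are not known exactly. Their poses are not given: they have to be found in the camera images.
- case: open-topped dark grey storage case, fixed to the bench, 160 mm (its x) x 120 mm (its y) x 66 mm high, walls and floor 4 mm thick, mouth 152 x 112 mm; it may be turned about the vertical. Origin: centre of its underside, z up. Four sprung plastic snap clips, 18 mm wide, stand outside its two long sides at x = +-45 mm and rise to 83 mm above the bench
- case_rim (a point): centre of the case's mouth, at rim height (66 mm up). Pressing the lid on: its underside meets the clips about 78 mm above the bench and wedges them outwards, resistance grows to about 8 to 18 N in all, then drops suddenly at about 71 mm as the hooks spring over the lid's rounded edge and draw it down; 5 mm lower the lid sits on the rim and stops
- clip_tip (a point): inner tip of one of the four clip hooks (case x = +45, y = +56.5 mm, 71.5 mm above the bench); the others mirror it. Above the tip the hook's face is a ramp that leans outwards to y = +-62 mm at 83 mm height
- lid: pale grey lid, 160 (its x) x 120 mm (its y), 3 mm thick, about 0.14 kg, lying on the bench on four locating pegs below its corners (12 mm thick, 20 mm long, tips tapered, centres x +-68.5, y +-48.5 mm; 1.5 mm play in the case's mouth). Origin: centre of its flat underside, z up. Fits either way round; fully home its origin is 66 mm above the bench over the case's centre
- lid_grip (a point): middle of the lid's bridge handle bar, 33 mm above the lid's origin; the bar runs along the lid's x, is 14 mm wide (lid's y), 14 mm high, free over 68 mm, with 20 mm of air under it; its top is 40 mm above the lid's origin
- tray: shallow steel sorting tray, 130 mm (its x) x 80 mm (its y), floor 3 mm thick, side walls and rear wall (at -x) 18 mm high, open at its front end (+x), where the cores slide out when that end is tipped down; floor smooth, cores slide at about 20 degrees. About 0.17 kg empty. Origin: centre of its underside, z up.
- tray_lip (a point): middle of the tray's open front edge: 65 mm ahead (+x) of the tray's origin, 3 mm above it
- tray_grip_a (a point): grip point of the upright dark finger grip outside the middle of the tray's left wall (tray +y): a plate 9 mm thick (along the tray's y), 44 mm long (along its x), rising from the bench to 54 mm; the point is 44.5 mm from the tray's centre line and 41 mm above its underside
- tray_grip_b (a point): the same on the tray's right wall (tray -y)
- core0_mid (a point): flat-cable ferrite core: dark grey block 30 x 18 x 14 mm, 32 g, slot through it along its 30 mm side; point at its middle. One of five alike, which start loose in the tray
- core1_mid (a point): flat-cable ferrite core: dark grey block 30 x 18 x 14 mm, 32 g, slot through it along its 30 mm side; point at its middle. One of five alike, which start loose in the tray
- core2_mid (a point): flat-cable ferrite core: dark grey block 30 x 18 x 14 mm, 32 g, slot through it along its 30 mm side; point at its middle. One of five alike, which start loose in the tray
- core3_mid (a point): flat-cable ferrite core: dark grey block 30 x 18 x 14 mm, 32 g, slot through it along its 30 mm side; point at its middle. One of five alike, which start loose in the tray
- core4_mid (a point): flat-cable ferrite core: dark grey block 30 x 18 x 14 mm, 32 g, slot through it along its 30 mm side; point at its middle. One of five alike, which start loose in the tray
- hv_probe: bystander: grey handheld probe unit, 62 x 125 x 30 mm, lying beyond the case
- multimeter: bystander: dark handheld multimeter, 150 x 78 x 45 mm, lying beyond the case
- screwdriver: bystander: screwdriver, 170 mm, lying on the far left
- tape_roll: bystander: roll of black tape, 76 mm across, 19 mm high, lying flat on the far right
- screw_jar: bystander: small clear jar, 54 mm across, 65 mm high, on the right
Things that resemble listed ones, but are neither listed nor needed, are in the scene too. Leave any pink look-alike of the lid alone.

How it is judged:
By the outcome, as a careful person would: the job done as asked, in the order asked, and still so for the second after the job is handed in, while the arm keeps its last pose, push and grip.
It also fails if it takes over 70 s, if anything falls off the work surface, if the arm or the gripper's body presses on something with over 40 N, if the wrist force passes 120 N, or if a joint passes its speed limit or range.

## Working session

There is one attempt and no reset: what is moved stays moved. The work goes in short steps, Python scripts to look and compute and a tool call to move; the robot and the scene stay as the last step left them, time stands still between calls to the robot, and variables do not carry over. Pictures are saved under pics/ and viewed, and the job is handed in when it is done.

Besides the shell and the picture viewer there is one more tool, called after "Call:" by a JSON object that holds its "name" and its "arguments". step_arm: Moves the arm, as the interface text tells. Shifts and turns lie within -1 to 1; 1 stands for 0.75 m of shift or 5 degrees of turn. Its arguments: {"type":"object","properties":{"motion":{"type":"array"}},"required":["motion"]}

```bash
mkdir -p pics; ls
cat > h.py <<'E'
import numpy as np, cv2
from rig import read_state, read_camera, sign_off, tcp_to_tips
from scipy.spatial.transform import Rotation as R
def st():
    s=read_state(); q=s['eef_rot']; M=R.from_quat([q[1],q[2],q[3],q[0]]).as_matrix()
    return s,np.array(s['position']),M
def cloud(c):
    z=c['range_z']; v,u=np.mgrid[0:z.shape[0],0:z.shape[1]]
    P=np.stack([(u-c['cx'])/c['fx']*z,(v-c['cy'])/c['fy']*z,z],-1)
    M=cv2.Rodrigues(np.array(c['rvec'],float))[0]
    W=(P-np.array(c['tvec']).ravel())@M
    W[z==0]=np.nan
    return W
def proj(c,p):
    return cv2.projectPoints(np.array(p,float).reshape(-1,3),np.array(c['rvec'],float),np.array(c['tvec'],float),np.array([[c['fx'],0,c['cx']],[0,c['fy'],c['cy']],[0,0,1.]]),None)[0].reshape(-1,2)
E
python3 - <<'E'
from h import *
s,p,M=st(); print(s); print(M)
for n in ['scene','top','wrist']:
    c=read_camera(n); cv2.imwrite(f'pics/{n}0.png',c['color']); np.save(f'{n}0.npy',cloud(c)); print(n,c['fx'],c['rvec'],c['tvec'])
E
```

```text
pics
{'time': 0.0, 'q': array([ 1.20279604,  0.41189605, -0.01271146,  1.59708358,  0.00557239,
        1.13431651, -0.08222057]), 'qd': array([-7.51541049e-04, -3.94382039e-04, -6.04691398e-04,  7.25429438e-04,
        1.40017756e-03,  1.97127988e-04,  6.84720442e-05]), 'joint_efforts': array([-4.59453149e-04, -6.00623488e+01,  6.82270434e-01, -2.99409717e+01,
        1.38768301e-02,  1.05907556e-02, -4.66477297e-05]), 'position': array([ 0.1843988 , -0.59664951,  0.24143928]), 'eef_rot': array([ 0.1054752 , -0.10571698,  0.69975478, -0.69860013]), 'force': array([-1.00062448, -0.33934464,  0.14384794]), 'moment': array([ 0.01955676, -0.03235879, -0.00482055]), 'grip_width': 0.08497872403867562}
[[-9.55397807e-01 -5.81947153e-04  2.95321336e-01]
 [-2.95321895e-01  1.56354485e-03 -9.55396532e-01]
 [ 9.42421379e-05 -9.99998608e-01 -1.66566905e-03]]
scene 361.05823275178255 [ 1.33889289  2.0422422  -0.99850811] [ 0.20291736 -0.20705203  1.52440396]
top 381.16834506551356 [ 2.11332051 -2.16272513  0.21446119] [-0.01211863  0.50079612  1.12186093]
wrist 330.64361848460135 [-2.32433845  1.71291383  0.26246168] [-0.62435881 -0.03969438  0.379551  ]
```

View pics/scene0.png

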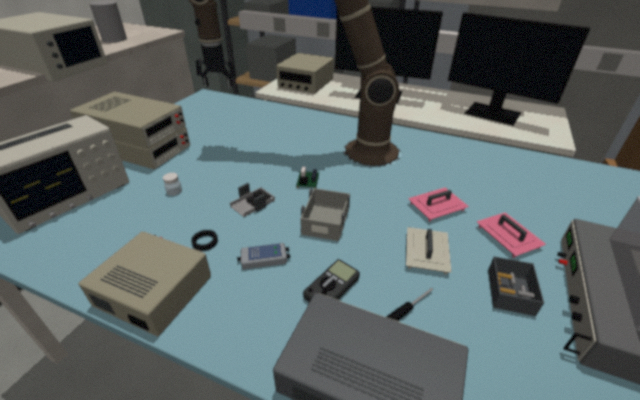

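View pics/top0.png

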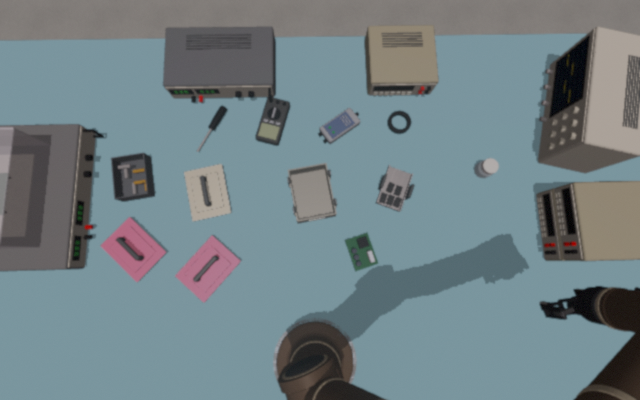

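View pics/wrist0.png

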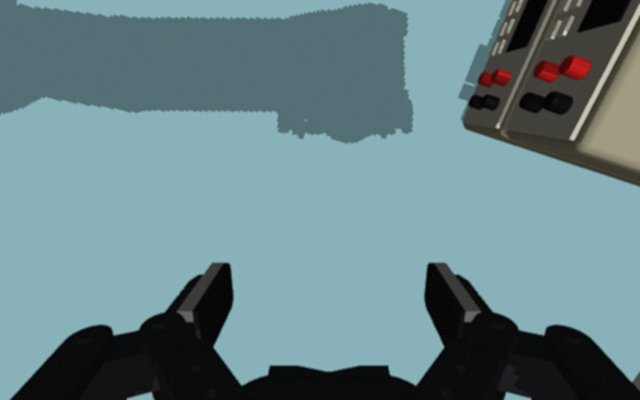

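The tool always points down and the only turn is yaw, so I can't tip the tray by rotating the wrist. I'll have to pivot it in the pads by resting its rear on the case's short wall. First I'll measure the scene.

Run:
```python
from h import *
c=read_camera('top'); W=cloud(c); im=c['color']
crop=im[140:240,170:430]; cv2.imwrite('pics/crop1.png',cv2.resize(crop,None,fx=3,fy=3,interpolation=cv2.INTER_CUBIC))
print(W[193,312],W[100,480],W[192,207],W[188,394],W[160,500])
Z=W[...,2]
for name,(u0,u1,v0,v1),zl in [('case',(280,345,155,230),(.055,.075)),('casefl',(280,345,155,230),(.0,.015)),('clips',(280,345,155,230),(.074,.095)),('lid',(180,236,160,225),(.015,.032)),('lidbar',(180,236,160,225),(.045,.075)),('traygrip',(370,420,160,216),(.04,.065)),('traylow',(370,420,160,216),(.012,.03)),('tray',(370,420,160,216),(.004,.065))]:
    sub=W[v0:v1,u0:u1].reshape(-1,3); m=(sub[:,2]>zl[0])&(sub[:,2]<zl[1]); s=sub[m]
    if len(s)<3: print(name,len(s));continue
    r=cv2.minAreaRect((s[:,:2]*1000).astype(np.float32)); print(name,len(s),'zmed',np.median(s[:,2]).round(4),'mean',s.mean(0).round(4),'rect',np.round(r[0],1),np.round(r[1],1),round(r[2],1))
```

```text
[ 0.50229623 -0.00339231  0.00586458] [ 0.80906181 -0.57491253 -0.00273652] [0.50931375 0.32188397 0.02346315] [ 0.51322916 -0.2650639   0.00389741] [ 0.59918783 -0.6180163   0.0008971 ]
case 296 zmed 0.0659 mean [ 0.4981 -0.0036  0.0654] rect [496.6  -0.7] [160.8 130.5] 9.6
casefl 2941 zmed 0.0029 mean [ 0.5035 -0.0038  0.0034] rect [508.4  -3.9] [206.4 239.6] 88.8
clips 70 zmed 0.08 mean [ 0.4962 -0.0011  0.0798] rect [496.4  -1. ] [107.6 131.7] 9.3
lid 1804 zmed 0.0242 mean [0.5077 0.3216 0.0243] rect [509.9 322.9] [161.9 121.7] 12.0
lidbar 155 zmed 0.0591 mean [0.5073 0.3214 0.0582] rect [508.8 322.4] [89.8 14.7] 10.2
traygrip 95 zmed 0.053 mean [ 0.5101 -0.2654  0.0524] rect [ 511.7 -263.6] [98.3 43. ] 68.0
traylow 417 zmed 0.0175 mean [ 0.49   -0.2568  0.0176] rect [ 511.9 -261.3] [ 94.4 130.1] 68.4
tray 873 zmed 0.0154 mean [ 0.5043 -0.2626  0.0171] rect [ 519.7 -267.4] [155.9 178.9] 85.9
```

View pics/crop1.png

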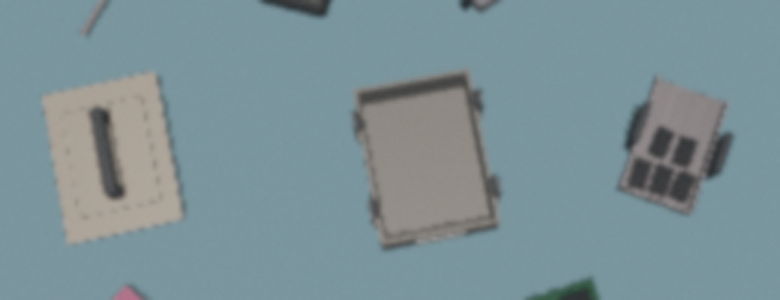

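Run:
```python
from h import *
c=read_camera('top'); W=cloud(c); im=c['color']
a=cv2.resize(im[160:220,370:420],None,fx=8,fy=8,interpolation=cv2.INTER_CUBIC)
c2=read_camera('scene'); b=cv2.resize(c2['color'][175:225,222:282],None,fx=8,fy=8,interpolation=cv2.INTER_CUBIC)
cv2.imwrite('pics/t1.png',np.hstack([a[:400],b[:400,:400]]))
ang=np.radians(-22); o=np.array([.5118,-.2625]); ex=np.array([np.cos(ang),np.sin(ang)]); ey=np.array([-ex[1],ex[0]])
s=W[150:225,360:430].reshape(-1,3); d=s[:,:2]-o; X=d@ex; Y=d@ey
for lo in np.arange(-.075,.075,.006):
    print(round(lo*1e3),' '.join('%3d'%(1e3*np.median(s[:,2][(X>=lo)&(X<lo+.006)&(Y>=y)&(Y<y+.008)])) if ((X>=lo)&(X<lo+.006)&(Y>=y)&(Y<y+.008)).any() else '  .' for y in np.arange(-.056,.056,.008)))
```

```text
-75   0   1  -1   0   1   0   0   0   0   1   0   0   0  -2
-69   0   0   2   7   4   2   2   0   1  -1   2   3   2   0
-63  -1   0  18  12  14   9  13  14  12   8   9  14   0   1
-57   0   1   3  10  10   5  11  11   5  16  14   9   0   1
-51   0  -1   4  17  18  17  17  18   4  16  16  13   0   0
-45   0  11   9  18  17   6  17  16   2  17  18   2  -2   2
-39   0   0   9  17  16   9  16  16   3  17  18  11   1   0
-33   0   1  11  18  19   7  17  16   8  15  16  13   2   0
-27   1  18  12  18  15   2  15  11   3   1   4   2   5  -1
-21   1  42   4   2   7   5   6   6   6   5   3  19  41   0
-15  27  50   8   0  17  17  10  14  16  10   2   7  52   1
-9  50  49   3   2  18  18   7  16  15  16   1   3  50   1
-3  49  50   4   5  16  16   9  12  17  15   1  28  54   1
3  53  52   5   5  16  17  10  16  17   9   3  28  53  -4
9  50  49   7   3  18  19   1  16  17  13   3   2  53   0
15   .  49   6   3   4   1   5   2   2   3   2   3  55   2
21   .  51   3   4   3   3   4   3   3   5   2   3   0   0
27   .   1   6   4   0   2   4   1   4   2   2  18   0   3
33   0   0   4   4   2   3   4   2   3   1   1   8   0   3
39   0   2  15   4   3   4   1   2   4   5   4   7   0   0
45   1   0   5   3   3   1   2   3   3   3   0   5   0   3
51   0   0   5   3   3   2   3   2   3   2   2   9   0   0
57   2   1   7   1   3   5   3   3   5   4   1   4   0   0
63  -1  -3   2   2   3   3   0   0   0   1   1   2   0  -1
69   0   0   0   0   0   0   0   1  -1   0   1   1   0   0
```

View pics/t1.png

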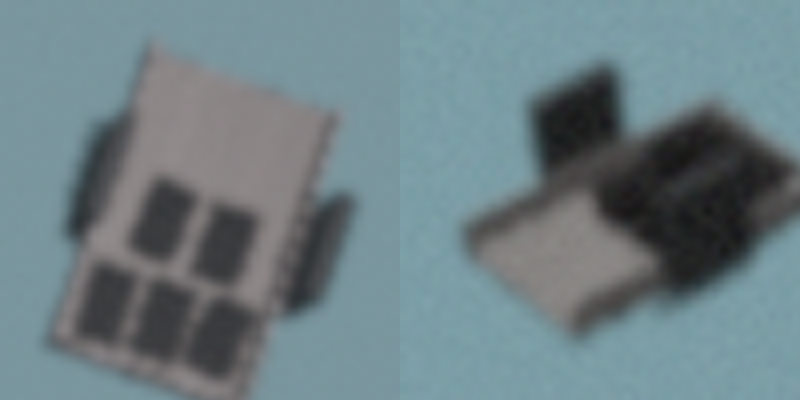

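```bash
cat >> h.py <<'E'
def plan(wps,grip,p0=None,yaw0=None):
    """wps: list of (x,y,z,toolz yaw deg or None,nrows). prints rows"""
    s,p,M=st(); yaw=np.degrees(np.arctan2(M[1,2],M[0,2])) if yaw0 is None else yaw0
    p=p.copy() if p0 is None else np.array(p0,float); rows=[]
    print('start',p.round(4),round(yaw,2),'F',np.round(s['force'],1),'w',round(s['grip_width'],4),'t',s['time'])
    for (x,y,z,yt,n) in wps:
        if yt is None: yt=yaw
        t=np.array([x,y,z]); p1=p.copy(); y1=yaw
        for i in range(n):
            f=(i+1)/n; tp=p1+(t-p1)*f; ty=y1+((yt-y1+180)%360-180)*f
            a=np.radians(yaw); zt=np.array([np.cos(a),np.sin(a),0]); yy=np.array([0,0,-1.]); xx=np.cross(yy,zt)
            d=tp-p; r=[round(float(d@v)/.75,4) for v in (xx,yy,zt)]; tu=round(-(ty-yaw)/5,2)
            p=p+.75*(r[0]*xx+r[1]*yy+r[2]*zt); yaw-=tu*5
            rows.append(r+[tu,grip])
    print('n',len(rows),'max',np.abs(np.array(rows))[:,:4].max(0)); print(str(rows).replace(' ',''))
E
python3 - <<'E'
from h import *
plan([(.4848,-.300,.12,-112,16),(.4848,-.3,.12,-112,1)],1)
E
```

```text
start [ 0.1845 -0.597   0.242 ] -72.82 F [-0.5  0.5  0.6] w 0.0852 t 0.3
n 17 max [0.0312 0.0102 0.0317 0.49  ]
[[-0.0312,0.0102,-0.0163,np.float64(0.49),1],[-0.0305,0.0101,-0.0175,np.float64(0.49),1],[-0.0297,0.0102,-0.0189,np.float64(0.49),1],[-0.0289,0.0102,-0.0201,np.float64(0.49),1],[-0.028,0.0101,-0.0213,np.float64(0.49),1],[-0.027,0.0102,-0.0225,np.float64(0.49),1],[-0.0261,0.0102,-0.0237,np.float64(0.49),1],[-0.0251,0.0101,-0.0247,np.float64(0.49),1],[-0.0239,0.0102,-0.0258,np.float64(0.49),1],[-0.0228,0.0102,-0.0268,np.float64(0.49),1],[-0.0217,0.0101,-0.0277,np.float64(0.49),1],[-0.0205,0.0102,-0.0287,np.float64(0.49),1],[-0.0192,0.0102,-0.0295,np.float64(0.49),1],[-0.0179,0.0101,-0.0302,np.float64(0.49),1],[-0.0166,0.0102,-0.0311,np.float64(0.49),1],[-0.0153,0.0102,-0.0317,np.float64(0.49),1],[-0.0,-0.0,0.0,np.float64(-0.0),1]]
```

Call:
{"name": "step_arm", "arguments": {"motion": [[-0.0357,0.0116,-0.0186,0,1],[-0.0357,0.0116,-0.0186,0,1],[-0.0357,0.0116,-0.0186,0,1],[-0.0357,0.0116,-0.0186,0,1],[-0.0357,0.0116,-0.0186,0,1],[-0.0357,0.0116,-0.0186,0,1],[-0.0357,0.0116,-0.0186,0,1],[-0.0357,0.0116,-0.0186,0,1],[-0.0357,0.0116,-0.0186,0,1],[-0.0357,0.0116,-0.0186,0,1],[-0.0357,0.0116,-0.0186,0,1],[-0.0357,0.0116,-0.0186,0,1],[-0.0357,0.0116,-0.0186,0,1],[-0.0357,0.0116,-0.0186,0,1]]}}

```text
time: 1.47
position: [0.486, -0.2988, 0.1202]
eef_rot: [-0.106, 0.105, -0.699, 0.699]
force: [-0.5, -0.8, 0.5]
grip_width: 0.0852
```

Call:
{"name": "step_arm", "arguments": {"motion": [[0,0,0,0.98,1],[0,0,0,0.98,1],[0,0,0,0.98,1],[0,0,0,0.98,1],[0,0,0,0.98,1],[0,0,0,0.98,1],[0,0,0,0.98,1],[0,0,0,0.98,1],[0,0,0,0,1],[0,0,0,0,1]]}}

```text
time: 2.3
position: [0.4851, -0.2997, 0.1205]
eef_rot: [0.134, -0.134, -0.694, 0.694]
force: [1.4, -0.9, 0.7]
grip_width: 0.0852
```

```bash
cat >> h.py <<'E'
def mv(x,y,z,yawt=None,n=None):
    s,p,M=st(); yaw=np.degrees(np.arctan2(M[1,2],M[0,2])); d=np.array([x,y,z])-p; u=M.T@d/.75
    n=n or int(np.ceil(np.abs(u).max()/.04))
    print('at',p.round(4),'yaw',round(yaw,2),'F',np.round(s['force'],1),'w',round(s['grip_width'],4),'t',round(s['time'],2),'| n',n,'per row',(u/n).round(4),'tot',u.round(4),'' if yawt is None else 'turn total %.2f'%(-((yawt-yaw+180)%360-180)/5))
E
python3 - <<'E'
from h import *
mv(.4848,-.300,.038,-112)
c=read_camera('wrist'); cv2.imwrite('pics/w1.png',c['color'])
E
```

```text
at [ 0.4851 -0.2997  0.1205] yaw -111.86 F [ 1.4 -0.9  0.7] w 0.0852 t 2.3 | n 3 per row [0.0001 0.0367 0.0002] tot [0.0003 0.11   0.0005] turn total 0.03
```

View pics/w1.png

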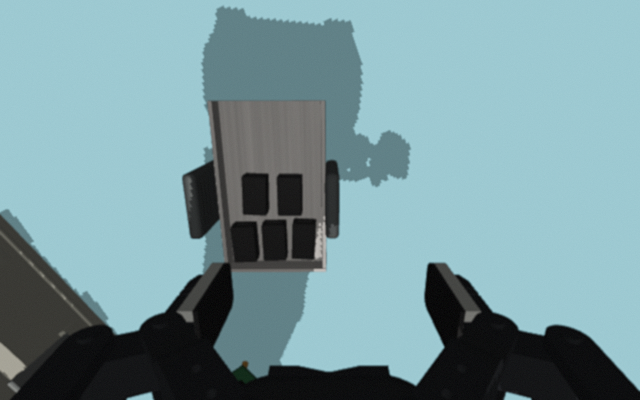

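The tray is square to the view. Its right grip is at about (333,200), centred between the fingers (230 to 430), and the open end faces away. Next I'll descend and grip.

Call:
{"name": "step_arm", "arguments": {"motion": [[0,0.022,0,0,1],[0,0.022,0,0,1],[0,0.022,0,0,1],[0,0.022,0,0,1],[0,0.022,0,0,1],[0,0,0,0,1],[0,0,0,0,-1],[0,0,0,0,-1],[0,0,0,0,-1],[0,0,0,0,-1],[0,0,0,0,-1],[0,0,0,0,-1],[0,0,0,0,-1],[0,0,0,0,-1],[0,0,0,0,-1],[0,0,0,0,-1]]}}

```text
time: 3.68
position: [0.4854, -0.3002, 0.0387]
eef_rot: [0.135, -0.135, -0.694, 0.694]
force: [-0.7, 0.0, 6.2]
grip_width: 0.008
```

Run:
```python
from h import *
mv(.4848,-.300,.038,-112)
c=read_camera('wrist'); cv2.imwrite('pics/w2.png',c['color'])
```

```text
at [ 0.4854 -0.3002  0.0387] yaw -112.02 F [-0.7  0.   6.2] w 0.008 t 3.68 | n 1 per row [0.0008 0.001  0.    ] tot [0.0008 0.001  0.    ] turn total -0.00
```

View pics/w2.png

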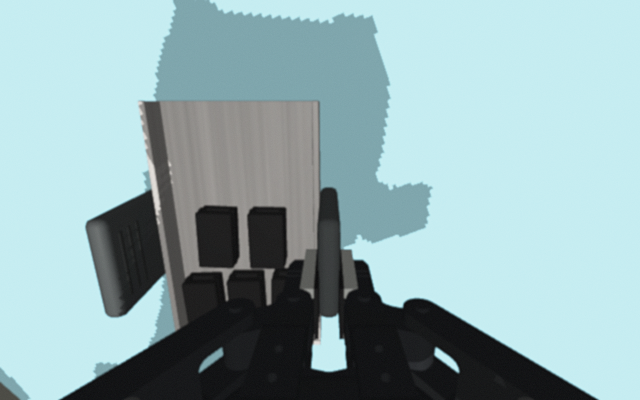

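The pads hold the right grip at about (328,270). Now I'll lift slowly.

Call:
{"name": "step_arm", "arguments": {"motion": [[0,-0.005,0,0,-1],[0,-0.01,0,0,-1],[0,-0.015,0,0,-1],[0,-0.02,0,0,-1],[0,-0.025,0,0,-1],[0,-0.025,0,0,-1],[0,-0.025,0,0,-1],[0,-0.02,0,0,-1],[0,-0.01,0,0,-1],[0,0,0,0,-1],[0,0,0,0,-1],[0,0,0,0,-1]]}}

```text
time: 4.73
position: [0.4844, -0.2995, 0.1534]
eef_rot: [-0.136, 0.134, 0.694, -0.694]
force: [0.5, 0.4, -3.2]
grip_width: 0.0079
```

```bash
cat > fit.py <<'E'
from h import *
def traypts(zlo=.02):
    """world points near tray from all cams"""
    out=[]
    for n in ['top','scene','wrist']:
        out.append((n,cloud(read_camera(n))))
    return out
E
python3 - <<'E'
from h import *
mv(.4848,-.300,.15,-112)
for n in ['wrist','top','scene']:
    c=read_camera(n); cv2.imwrite(f'pics/{n}3.png',c['color']); W=cloud(c); np.save(f'{n}3.npy',W)
s,p,M=st(); 
# tool-frame tray axes: x_t = -toolx , y_t: toolz is -y_t
for n in ['top','wrist','scene']:
    W=np.load(n+'3.npy').reshape(-1,3); d=(W-p)@M; X=-d[:,0]; Y=-d[:,2]; Z=-d[:,1]
    print(n)
    for x in (-50,-30,0,20,40,60,70):
        print(x,[ (round(1e3*np.median(Z[k]),1) if (k:=(abs(X*1e3-x)<6)&(abs(Y*1e3-y)<6)&(Z<0)&(Z>-.08)).sum()>0 else None) for y in (10,20,35,50,65,80)])
E
```

```text
at [ 0.4844 -0.2995  0.1534] yaw -112.02 F [ 0.5  0.4 -3.2] w 0.0079 t 4.73 | n 1 per row [-0.0008  0.0045  0.0005] tot [-0.0008  0.0045  0.0005] turn total -0.00
top
-50 [np.float64(-23.6), np.float64(-29.6), np.float64(-28.1), np.float64(-24.1), np.float64(-25.7), np.float64(-25.5)]
-30 [np.float64(-26.8), np.float64(-21.7), np.float64(-24.5), np.float64(-22.3), np.float64(-22.3), np.float64(-23.8)]
0 [np.float64(-33.8), np.float64(-33.7), np.float64(-22.0), np.float64(-25.3), np.float64(-22.6), np.float64(-36.1)]
20 [None, None, None, np.float64(-24.4), np.float64(-22.1), np.float64(-36.5)]
40 [None, np.float64(-32.7), None, np.float64(-36.5), np.float64(-36.6), np.float64(-35.7)]
60 [np.float64(-35.4), np.float64(-35.4), np.float64(-35.3), np.float64(-35.1), np.float64(-36.1), np.float64(-35.0)]
70 [np.float64(-34.7), np.float64(-35.4), np.float64(-35.3), np.float64(-35.4), np.float64(-36.1), np.float64(-34.6)]
wrist
-50 [np.float64(-20.4), None, None, None, None, np.float64(-28.2)]
-30 [np.float64(-20.9), None, np.float64(-27.3), np.float64(-21.7), np.float64(-21.7), np.float64(
[... 663 characters left out ...]
, np.float64(-26.4), np.float64(-22.5), np.float64(-26.0)]
-30 [np.float64(-23.2), np.float64(-22.5), np.float64(-21.4), None, np.float64(-22.7), np.float64(-27.6)]
0 [np.float64(-22.1), np.float64(-7.2), np.float64(-22.9), None, None, None]
20 [np.float64(-25.1), np.float64(-28.8), np.float64(-27.9), np.float64(-27.0), np.float64(-25.3), None]
40 [np.float64(-29.9), np.float64(-36.4), np.float64(-36.7), np.float64(-36.1), np.float64(-35.1), np.float64(-28.4)]
60 [np.float64(-33.1), np.float64(-36.9), np.float64(-36.0), np.float64(-36.4), np.float64(-36.1), np.float64(-29.2)]
70 [np.float64(-32.8), np.float64(-36.1), np.float64(-36.8), np.float64(-36.6), np.float64(-37.1), np.float64(-29.2)]
```

View pics/wrist3.png

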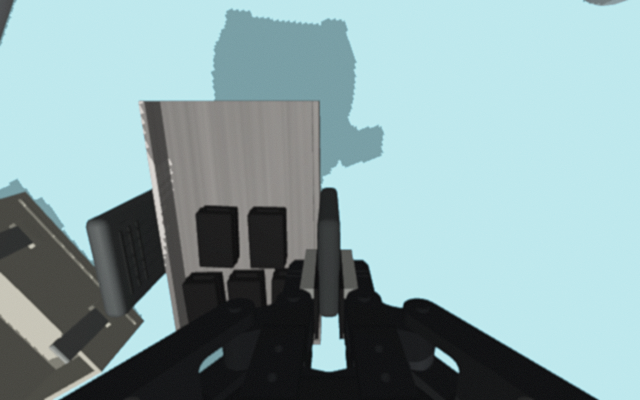

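View pics/scene3.png

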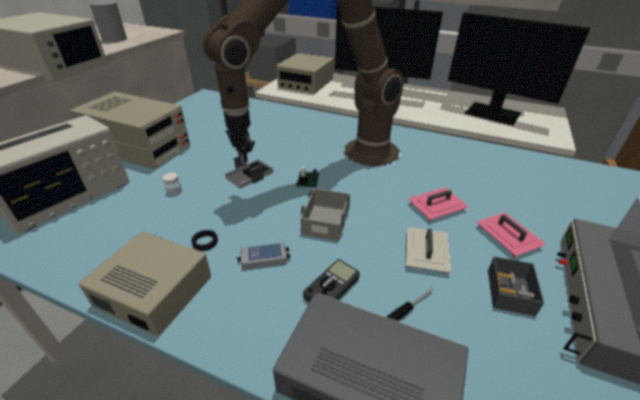

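Call:
{"name": "step_arm", "arguments": {"motion": [[0,0,0,-0.5,-1],[0,0,0,-0.8,-1],[0,0,0,-0.8,-1],[0,0,0,-0.8,-1],[0,0,0,-0.8,-1],[0,0,0,-0.8,-1],[0,0,0,-0.8,-1],[0,0,0,-0.6,-1],[0,0,0,-0.4,-1],[0,0,0,0,-1],[0,0,0,0,-1]]}}

```text
time: 5.8
position: [0.4848, -0.2998, 0.1537]
eef_rot: [0.058, -0.058, 0.705, -0.705]
force: [0.5, 0.4, -2.8]
grip_width: 0.0082
```

Call:
{"name": "step_arm", "arguments": {"motion": [[-0.0015,0,-0.01,0,-1],[-0.0025,0,-0.02,0,-1],[-0.0035,0,-0.03,0,-1],[-0.0035,0,-0.03,0,-1],[-0.0035,0,-0.03,0,-1],[-0.0035,0,-0.03,0,-1],[-0.0035,0,-0.03,0,-1],[-0.0035,0,-0.03,0,-1],[-0.0035,0,-0.03,0,-1],[-0.0035,0,-0.03,0,-1],[-0.0035,0.0,-0.03,0,-1],[-0.0025,0.005,-0.02,0,-1],[-0.001,0.01,-0.01,0,-1],[0,0.01,-0.005,0,-1],[0,0.005,0,0,-1],[0,0,0,0,-1],[0,0,0,0,-1]]}}

```text
time: 7.22
position: [0.4722, -0.0483, 0.1312]
eef_rot: [-0.057, 0.058, -0.705, 0.705]
force: [-0.2, -0.2, -1.9]
grip_width: 0.0079
```

```bash
cat >> h.py <<'E'
C=np.array([.4965,-.0008]); CA=np.radians(9.5); EX=np.array([np.cos(CA),np.sin(CA)]); EY=np.array([-EX[1],EX[0]])
def incase(p): d=np.asarray(p)[...,:2]-C; return np.stack([d@EX,d@EY],-1)
def snap(k,names=('wrist','scene')):
    ims=[]
    for n in names:
        c=read_camera(n); cv2.imwrite(f'pics/{n}{k}.png',c['color']); np.save(f'{n}{k}.npy',cloud(c))
E
python3 - <<'E'
from h import *
mv(.4718,-.047,.13,-80.5); s,p,M=st(); print(incase(p))
snap(4,('wrist','top','scene'))
a=cv2.imread('pics/scene4.png')[150:250,260:400]; cv2.imwrite('pics/s4c.png',cv2.resize(a,None,fx=5,fy=5,interpolation=cv2.INTER_CUBIC))
E
```

```text
at [ 0.4722 -0.0483  0.1312] yaw -80.62 F [-0.2 -0.2 -1.9] w 0.0079 t 7.22 | n 1 per row [ 0.0003  0.0017 -0.0018] tot [ 0.0003  0.0017 -0.0018] turn total -0.02
[-0.03179908 -0.04287201]
```

View pics/wrist4.png

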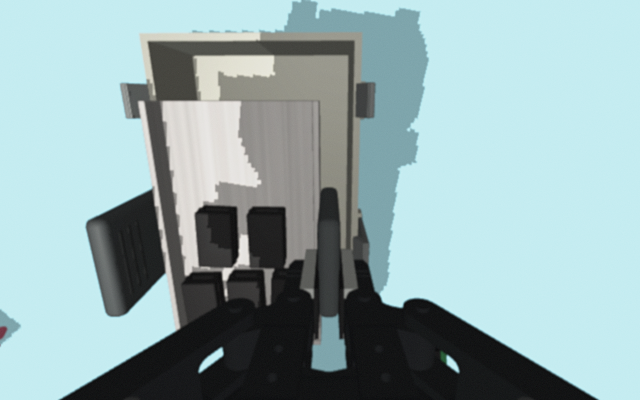

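View pics/s4c.png

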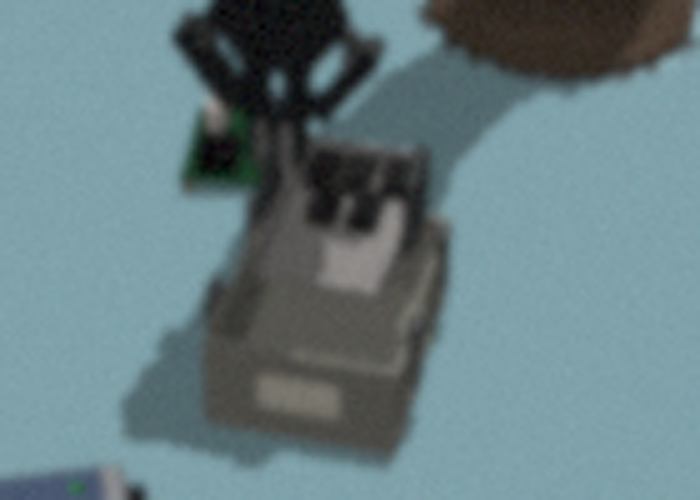

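Run:
```python
from h import *
for n in ('wrist','top'):
    W=np.load(n+'4.npy').reshape(-1,3); q=incase(W); k=(W[:,2]>.055)&(W[:,2]<.075)&(abs(q[:,0])<.1)&(abs(q[:,1])<.075)
    q=q[k]*1e3; Z=W[k,2]*1e3
    far=q[(q[:,0]>70)&(q[:,0]<90)]; print(n,'far wall x',np.percentile(far[:,0],[2,50,98]).round(1),'y ext',np.percentile(far[:,1],[1,99]).round(1))
    for lo in (-20,20,60):
        m=(q[:,0]>lo)&(q[:,0]<lo+12)
        for sgn in (1,-1):
            y=q[m&(q[:,1]*sgn>45)&(q[:,1]*sgn<64)][:,1]; 
            if len(y): print(lo,sgn,np.percentile(y,[2,50,98]).round(1),len(y))
    near=q[(q[:,0]<-70)]; print('near',len(near), np.percentile(near[:,0],[2,50,98]).round(1) if len(near) else '')
```

```text
wrist far wall x [71.1 75.9 78.9] y ext [-60.2  58. ]
-20 -1 [-61.  -58.9 -57.2] 131
20 -1 [-61.1 -58.8 -57.2] 165
60 1 [54.3 55.  58.6] 403
60 -1 [-61.2 -58.9 -57.2] 209
near 0 
top far wall x [74.4 76.6 79.7] y ext [ 1.7 57.8]
-20 1 [56.  57.9 58.9] 5
20 1 [56.2 57.5 59.5] 6
60 1 [56.2 58.5 59.5] 5
near 11 [-80.1 -78.2 -71.4]
```

Call:
{"name": "step_arm", "arguments": {"motion": [[0,0.01,0,0,-1],[0,0.012,0,0,-1],[0,0.006,0,0,-1],[0,0.003,0,0,-1],[0,0.003,0,0,-1],[0,0.002,0,0,-1],[0,0.002,0,0,-1],[0,0,0,0,-1]]}}

```text
time: 8.03
position: [0.473, -0.0471, 0.1038]
eef_rot: [-0.059, 0.058, -0.705, 0.705]
force: [0.0, 0.1, 4.9]
grip_width: 0.008
```

Call:
{"name": "step_arm", "arguments": {"motion": [[-0.0023,0.0028,0,0,-1],[-0.0023,0.0028,0,0,-1],[-0.0023,0.0028,0,0,-1],[-0.0023,0.0028,0,0,-1],[0,0,0,0,-1]]}}

```text
time: 8.45
position: [0.4803, -0.046, 0.0955]
eef_rot: [-0.059, 0.058, -0.705, 0.705]
force: [-0.6, -0.6, 3.9]
grip_width: 0.0079
```

Run:
```python
from h import *
mv(.4718,-.047,.0962,-80.5); s,p,M=st(); print(incase(p),s['moment'])
snap(5,('wrist','scene'))
d=(np.load('wrist5.npy').reshape(-1,3)-p)@M; X=-d[:,0]*1e3; Y=-d[:,2]*1e3; Z=-d[:,1]*1e3
for x in (40,50,60,70): print(x,[(round(np.median(Z[k]),1) if (k:=(abs(X-x)<5)&(abs(Y-y)<5)&(Z>-75)).sum()>3 else None) for y in (10,25,40,55,70)])
```

```text
at [ 0.4803 -0.046   0.0955] yaw -80.52 F [-0.6 -0.6  3.9] w 0.0079 t 8.45 | n 1 per row [ 0.0113 -0.0009 -0.0005] tot [ 0.0113 -0.0009 -0.0005] turn total -0.00
[-0.02347566 -0.04186122] [-0.00448123  0.40737412  0.05261733]
40 [np.float64(-42.2), np.float64(-42.6), np.float64(-42.6), np.float64(-42.6), np.float64(-42.6)]
50 [np.float64(-44.1), np.float64(-44.4), np.float64(-44.3), np.float64(-44.3), np.float64(-44.3)]
60 [np.float64(-45.8), np.float64(-46.1), np.float64(-46.2), np.float64(-46.0), np.float64(-45.9)]
70 [np.float64(-33.4), np.float64(-47.1), np.float64(-47.3), np.float64(-47.2), np.float64(-47.3)]
```

View pics/wrist5.png

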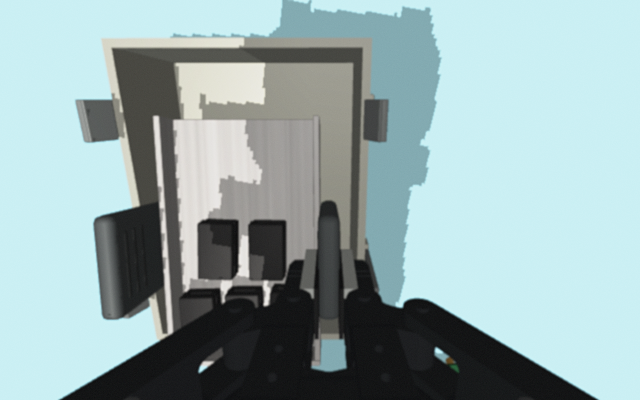

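Call:
{"name": "step_arm", "arguments": {"motion": [[0,0.0025,0,0,-1],[0,0.0025,0,0,-1],[0,0.0025,0,0,-1],[0,0.0023,0,0,-1],[0.001,0.0022,0,0,-1],[0.001,0.0022,0,0,-1],[0.0005,0.002,0,0,-1],[0,0,0,0,-1],[0,0,0,0,-1]]}}

```text
time: 9.3
position: [0.484, -0.0457, 0.0858]
eef_rot: [-0.063, 0.054, -0.705, 0.705]
force: [9.4, 1.4, 12.3]
grip_width: 0.0083
```

```bash
cat > chk.py <<'E'
from h import *
import sys
k=sys.argv[1]
mv(.4718,-.047,.0962,-80.5); s,p,M=st(); print(incase(p),s['moment'])
snap(k,('wrist','scene'))
d=(np.load(f'wrist{k}.npy').reshape(-1,3)-p)@M; X=-d[:,0]*1e3; Y=-d[:,2]*1e3; Z=-d[:,1]*1e3
for x in (30,40,50,60,70): print(x,[(round(float(np.median(Z[k])),1) if (k:=(abs(X-x)<5)&(abs(Y-y)<5)&(Z>-95)).sum()>3 else None) for y in (10,25,40,55,70)])
E
python3 chk.py 6
```

```text
at [ 0.484  -0.0457  0.0858] yaw -80.55 F [ 9.4  1.4 12.3] w 0.0083 t 9.3 | n 1 per row [ 0.0161 -0.014  -0.001 ] tot [ 0.0161 -0.014  -0.001 ] turn total -0.01
[-0.01975691 -0.04226167] [ 0.41224569 -1.5192143  -0.23217966]
30 [-46.7, -47.4, -47.4, -47.2, -47.0]
40 [-50.6, -51.1, -51.0, -50.8, -50.7]
50 [-54.5, -54.8, -54.6, -54.5, -54.4]
60 [-82.0, -82.3, -82.2, -82.2, -82.2]
70 [-82.5, -82.5, -82.5, -82.5, -82.4]
```

View pics/wrist6.png

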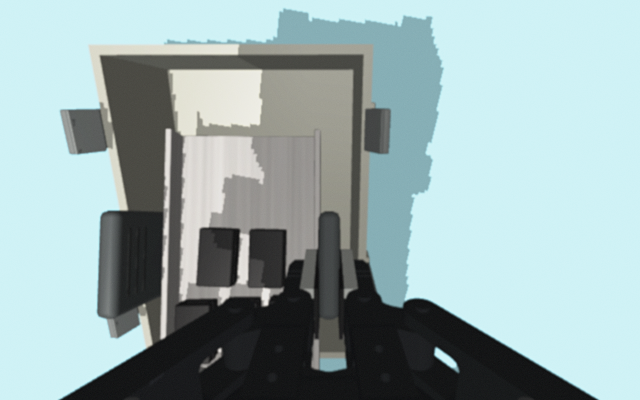

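Call:
{"name": "step_arm", "arguments": {"motion": [[0.0005,0.0022,0,0,-1],[0.0005,0.0022,0,0,-1],[0.0005,0.0022,0,0,-1],[0.0005,0.0022,0,0,-1],[0.0005,0.0022,0,0,-1],[0,0,0,0,-1],[0,0,0,0,-1],[0,0,0,0,-1]]}}

```text
time: 10.07
position: [0.4832, -0.0457, 0.0779]
eef_rot: [-0.064, 0.053, -0.705, 0.705]
force: [12.7, 1.9, 12.2]
grip_width: 0.0083
```

```bash
python3 chk.py 7
```

```text
at [ 0.4832 -0.0457  0.0779] yaw -80.54 F [12.7  1.9 12.2] w 0.0083 t 10.07 | n 1 per row [ 0.0149 -0.0247 -0.0008] tot [ 0.0149 -0.0247 -0.0008] turn total -0.01
[-0.02055894 -0.04210743] [ 0.58385655 -1.92306764 -0.32833291]
30 [-53.6, -54.1, -53.6, -53.9, -53.7]
40 [-45.9, -46.8, -45.2, -57.7, -45.3]
50 [-50.0, -49.6, -49.5, -52.1, -48.9]
60 [-73.8, -54.9, -55.0, -57.6, -54.3]
70 [-74.6, -60.9, -60.8, -60.6, -74.2]
```

View pics/wrist7.png

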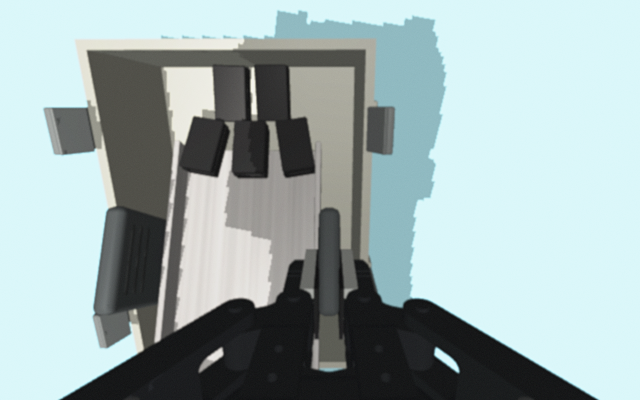

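All five cores have slid down. Two are on the case floor at about (232,90) and (272,90), and three still rest on the lip. I'll lift with the tilt kept so those drop in.

Call:
{"name": "step_arm", "arguments": {"motion": [[0,-0.004,0,0,-1],[0,-0.004,0,0,-1],[0,-0.004,0,0,-1],[0,-0.004,0,0,-1],[0,-0.004,0,0,-1],[0,-0.004,0,0,-1],[0,-0.004,0,0,-1],[0,-0.004,0,0,-1],[0,0,0,0,-1],[0,0,0,0,-1]]}}

```text
time: 11.0
position: [0.4758, -0.0467, 0.0987]
eef_rot: [-0.059, 0.058, -0.705, 0.705]
force: [-0.1, -0.3, -0.2]
grip_width: 0.0078
```

```bash
python3 chk.py 8
```

```text
at [ 0.4758 -0.0467  0.0987] yaw -80.52 F [-0.1 -0.3 -0.2] w 0.0078 t 11.0 | n 1 per row [ 0.0053  0.0033 -0.0005] tot [ 0.0053  0.0033 -0.0005] turn total -0.00
[-0.02801689 -0.04184464] [-0.06143923  0.01048039 -0.0365056 ]
30 [-53.3, -54.3, -54.2, -54.2, -54.3]
40 [-58.6, -59.7, -59.5, -59.6, -59.5]
50 [-64.7, -64.9, -65.7, -63.6, -65.1]
60 [-73.6, -63.6, -63.5, -69.4, -63.5]
70 [-93.7, -80.5, -80.6, -81.1, -75.5]
```

View pics/wrist8.png

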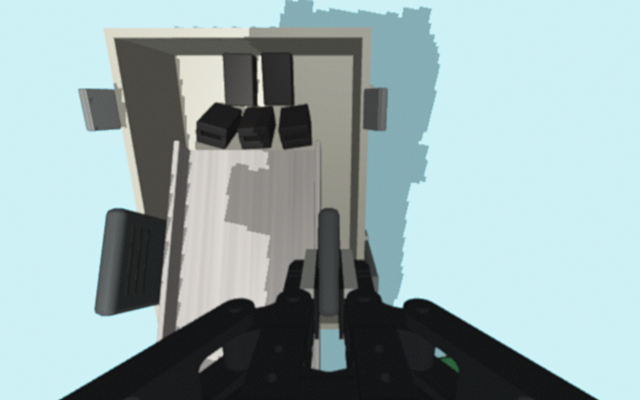

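Call:
{"name": "step_arm", "arguments": {"motion": [[0,-0.006,0,0,-1],[0,-0.01,0,0,-1],[0,-0.014,0,0,-1],[0,-0.016,0,0,-1],[0,-0.016,0,0,-1],[0,-0.016,0,0,-1],[0,-0.012,0,0,-1],[0,-0.006,0,0,-1],[0,0,0,0,-1]]}}

```text
time: 11.85
position: [0.4763, -0.0467, 0.1719]
eef_rot: [-0.059, 0.058, -0.705, 0.705]
force: [-1.0, 0.1, -1.8]
grip_width: 0.0081
```

```bash
python3 chk.py 9
```

```text
at [ 0.4763 -0.0467  0.1719] yaw -80.53 F [-1.   0.1 -1.8] w 0.0081 t 11.85 | n 3 per row [ 0.0021  0.0336 -0.0002] tot [ 0.0062  0.1009 -0.0007] turn total -0.01
[-0.02750262 -0.04195912] [-0.10921428 -0.05057132  0.01663438]
30 [-53.2, -54.3, -54.2, -54.4, -54.2]
40 [-58.6, -59.5, -59.5, -59.5, -59.5]
50 [-49.8, -62.7, -63.0, -62.8, -62.8]
60 [None, None, None, None, None]
70 [None, None, None, None, None]
```

View pics/wrist9.png

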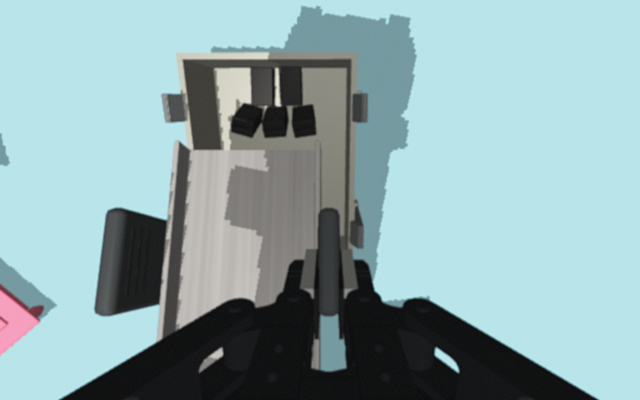

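All five cores are in the case, at (262,85), (291,85), (247,120), (275,122) and (304,120), and the tray is empty. Now I'll take the tray back to where it stood.

Call:
{"name": "step_arm", "arguments": {"motion": [[0.001,0,0.015,0,-1],[0.003,0,0.03,0,-1],[0.003,0,0.035,0,-1],[0.003,0,0.035,0,-1],[0.003,0,0.035,0,-1],[0.003,0,0.035,0,-1],[0.003,0,0.035,0,-1],[0.003,0,0.035,0,-1],[0.003,0,0.03,0,-1],[0,0,0.03,0,-1],[0,0,0.02,0.9,-1],[0,0,0,0.9,-1],[0,0,0,0.9,-1],[0,0.01,0,0.9,-1],[0,0.02,0,0.9,-1],[0,0.02,0,0.9,-1],[0,0.02,0,0.9,-1],[0,0.02,0,0,-1],[0,0.0,0,0,-1],[0,0,0,0,-1]]}}

```text
time: 13.62
position: [0.4973, -0.2979, 0.1017]
eef_rot: [-0.136, 0.134, 0.694, -0.694]
force: [-0.1, -0.6, -1.5]
grip_width: 0.0081
```

```bash
python3 chk.py 10
python3 - <<'E'
from h import *
s,p,M=st(); mv(.4844,-.2995,.075,-112)
W=np.load('wrist10.npy').reshape(-1,3); d=(W-p)@M; X=-d[:,0]*1e3; Y=-d[:,2]*1e3
# lip height: points in tray strip
for x in range(20,90,6):
    k=(abs(X-x)<3)&(Y>15)&(Y<70); print(x, np.round(np.median(W[k,2])*1e3,1) if k.sum() else None)
E
```

```text
at [ 0.4973 -0.2979  0.1017] yaw -112.01 F [-0.1 -0.6 -1.5] w 0.0081 t 13.62 | n 8 per row [ 0.0196  0.001  -0.0372] tot [ 0.1569  0.0078 -0.2974] turn total -6.30
[-0.04819438 -0.29313233] [-0.06496588  0.03971771 -0.01746702]
30 [-53.2, -54.1, -54.2, -54.3, -54.1]
40 [-58.4, -59.4, -59.4, -59.5, -59.3]
50 [-50.5, -62.8, -62.8, -62.9, -62.8]
60 [None, None, None, None, None]
70 [None, None, None, None, None]
at [ 0.4986 -0.2982  0.1034] yaw -112.01 F [ 0.3  0.1 -0.8] w 0.0078 t 13.72 | n 1 per row [0.0169 0.0378 0.0087] tot [0.0169 0.0378 0.0087] turn total -0.00
20 52.0
26 48.8
32 45.6
38 42.4
44 38.3
50 0.2
56 0.2
62 0.2
68 0.2
74 0.2
80 0.2
86 0.2
```

View pics/scene10.png

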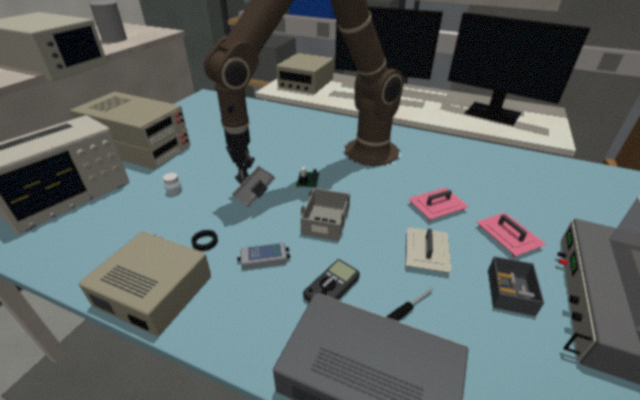

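Call:
{"name": "step_arm", "arguments": {"motion": [[0,0.012,0,0,-1],[0,0.015,0,0,-1],[0,0.01,0,0,-1],[0,0.005,0,0,-1],[0.003,0.004,0,0,-1],[0.003,0.004,0,0,-1],[0.003,0.004,0,0,-1],[0.003,0.004,0,0,-1],[0.003,0.004,0,0,-1],[0.003,0.004,0,0,-1],[0.003,0.004,0,0,-1],[0.003,0.004,0,0,-1],[0.002,0.004,0,0,-1],[0,0,0,0,-1],[0,0,0,0,-1]]}}

```text
time: 14.97
position: [0.481, -0.2905, 0.0455]
eef_rot: [0.134, -0.136, -0.694, 0.694]
force: [-0.9, 1.2, 6.0]
grip_width: 0.008
```

```bash
python3 chk.py 11
```

```text
at [ 0.481  -0.2905  0.0455] yaw -112.01 F [-0.9  1.2  6. ] w 0.008 t 14.97 | n 8 per row [ 0.0166 -0.0085 -0.037 ] tot [ 0.1329 -0.0678 -0.2964] turn total -6.30
[-0.06312985 -0.28312118] [ 0.25131066 -0.01000427  0.05925109]
30 [-36.2, -36.5, -36.6, -36.6, -36.4]
40 [-37.7, -38.1, -38.0, -38.1, -38.0]
50 [-39.3, -39.7, -39.5, -39.7, -39.6]
60 [-40.9, -41.3, -41.3, -41.3, -41.2]
70 [-44.8, -45.1, -45.1, -45.0, -45.0]
```

Call:
{"name": "step_arm", "arguments": {"motion": [[0.001,0.003,0,0,-1],[0.001,0.003,0,0,-1],[0.001,0.003,0,0,-1],[0,0.002,0,0,-1],[0,0.001,0,0,-1],[0,0,0,0,-1],[0,0,0,0,-1]]}}

```text
time: 15.65
position: [0.479, -0.2898, 0.0367]
eef_rot: [0.134, -0.136, -0.694, 0.694]
force: [-2.4, 1.1, 7.3]
grip_width: 0.0076
```

```bash
python3 chk.py 12
```

```text
at [ 0.479  -0.2898  0.0367] yaw -112.02 F [-2.4  1.1  7.3] w 0.0076 t 15.65 | n 8 per row [ 0.0163 -0.01   -0.0371] tot [ 0.1301 -0.0797 -0.2965] turn total -6.30
[-0.0649438  -0.28210626] [ 0.18521264 -0.07535892  0.11963704]
30 [-31.8, -32.0, -31.9, -31.9, -31.8]
40 [-32.1, -32.3, -32.3, -32.3, -32.2]
50 [-32.4, -32.8, -32.8, -32.7, -32.7]
60 [-32.9, -33.2, -33.1, -33.1, -33.0]
70 [-33.3, -33.7, -33.6, -33.7, -33.5]
```

Call:
{"name": "step_arm", "arguments": {"motion": [[0,0.0015,0,0,-1],[0,0.0015,0,0,-1],[0,0,0,0,-1],[0,0,0,0,-1]]}}

```text
time: 16.08
position: [0.4792, -0.2898, 0.0345]
eef_rot: [0.134, -0.136, -0.694, 0.694]
force: [-2.9, 0.9, 8.4]
grip_width: 0.0081
```

Call:
{"name": "step_arm", "arguments": {"motion": [[0,0,0,0,-0.5],[0,0,0,0,-0.5],[0,0,0,0,0],[0,0,0,0,0.2],[0,0,0,0,0.2],[0,0,0,0,0.2],[0,0,0,0,0.2],[0,-0.01,0,0,0.2],[0,-0.025,0,0,0.2],[0,-0.04,0,0,0.2],[0,-0.04,0,0,0.2],[0,-0.04,0,0,0.2],[0,0,0,0,0.2],[0,0,0,0,0.2]]}}

```text
time: 17.25
position: [0.4794, -0.2901, 0.1519]
eef_rot: [0.134, -0.137, -0.694, 0.695]
force: [-0.3, -0.1, -1.0]
grip_width: 0.0513
```

Run:
```python
from h import *
mv(.4788,-.29,.2)
snap(13,('wrist','scene','top'))
W=np.load('wrist13.npy'); w=W.reshape(-1,3); 
k=(abs(w[:,0]-.515)<.15)&(abs(w[:,1]+.25)<.12)&(w[:,2]>.045)&(w[:,2]<.06); print('grips',k.sum(),cv2.minAreaRect((w[k,:2]*1e3).astype(np.float32)),np.median(w[k,2]))
```

```text
at [ 0.4794 -0.2901  0.1519] yaw -112.03 F [-0.3 -0.1 -1. ] w 0.0513 t 17.25 | n 2 per row [ 0.0003 -0.0321  0.0001] tot [ 0.0005 -0.0641  0.0003] 
grips 1621 ((505.743896484375, -253.01620483398438), (97.51021575927734, 43.37744903564453), 68.22944641113281) 0.05351935407588887
```

View pics/wrist13.png

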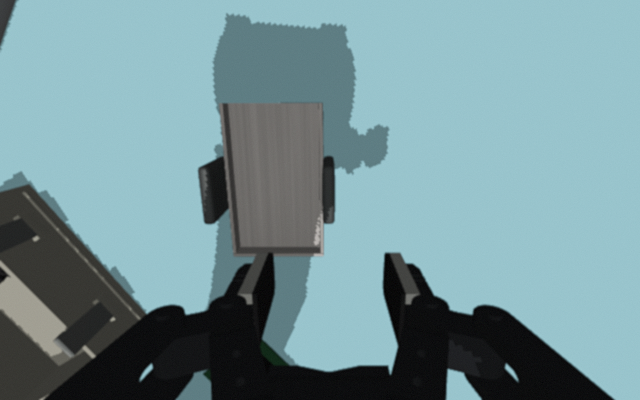

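View pics/top13.png

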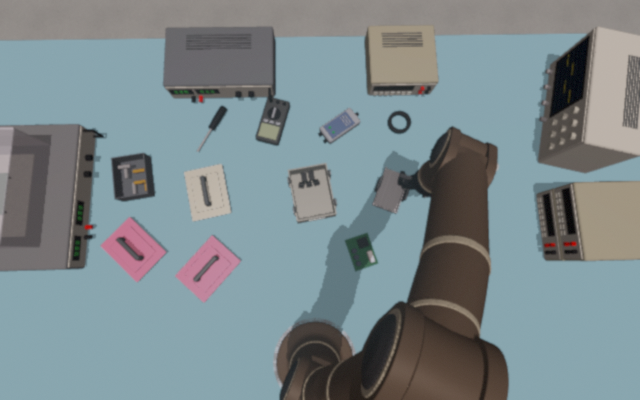

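The tray is flat and empty, about 10 mm from where it started. Next is the lid.

Call:
{"name": "step_arm", "arguments": {"motion": [[0,-0.01,0,-0.94,1],[0,-0.01,0,-0.94,1],[0,-0.01,0,-0.94,1],[0,-0.01,0,-0.94,1],[0,-0.01,0,-0.94,1],[0,-0.01,0,-0.94,1],[0,0,0,-0.94,1],[0,0,0,0,1]]}}

```text
time: 18.07
position: [0.4779, -0.2893, 0.1935]
eef_rot: [0.068, -0.069, 0.704, -0.703]
force: [0.4, -0.5, -0.0]
grip_width: 0.0853
```

Call:
{"name": "step_arm", "arguments": {"motion": [[-0.005,0,-0.02,0,1],[-0.0098,0,-0.04,0,1],[-0.0098,0,-0.04,0,1],[-0.0098,0,-0.04,0,1],[-0.0098,0,-0.04,0,1],[-0.0098,0,-0.04,0,1],[-0.0098,0,-0.04,0,1],[-0.0098,0,-0.04,0,1],[-0.0098,0,-0.04,0,1],[-0.0098,0,-0.04,0,1],[-0.0098,0,-0.04,0,1],[-0.0098,0,-0.04,0,1],[-0.0098,0,-0.04,0,1],[-0.0098,0,-0.04,0,1],[-0.0098,0,-0.04,0,1],[-0.0098,0,-0.04,0,1],[-0.0098,0,-0.04,0,1],[-0.0098,0,-0.04,0,1],[-0.0098,0,-0.04,0,1],[-0.0098,0,-0.04,0,1]]}}

```text
time: 19.73
position: [0.508, 0.3132, 0.193]
eef_rot: [-0.065, 0.067, -0.704, 0.704]
force: [0.4, 0.5, -0.1]
grip_width: 0.0852
```

Call:
{"name": "step_arm", "arguments": {"motion": [[-0.004,0.02,-0.015,0,1],[0,0.02,0,0,1],[0,0.02,0,0,1],[0,0,0,0,1],[0,0,0,0,1]]}}

```text
time: 20.15
position: [0.5087, 0.3231, 0.1478]
eef_rot: [-0.065, 0.068, -0.703, 0.705]
force: [0.5, -0.2, 0.6]
grip_width: 0.0857
```

Run:
```python
from h import *
mv(.509,.3225,.045,-79)
snap(14,('wrist',))
w=np.load('wrist14.npy').reshape(-1,3)
for nm,zl in (('bar',(.055,.066)),('lid',(.018,.028))):
    k=(abs(w[:,0]-.51)<.12)&(abs(w[:,1]-.32)<.11)&(w[:,2]>zl[0])&(w[:,2]<zl[1]); print(nm,k.sum(),cv2.minAreaRect((w[k,:2]*1e3).astype(np.float32)),np.median(w[k,2]))
```

```text
at [0.5087 0.3231 0.1478] yaw -79.22 F [ 0.5 -0.2  0.6] w 0.0857 t 20.15 | n 4 per row [-0.0002  0.0343  0.0002] tot [-0.0008  0.137   0.0006] turn total -0.04
bar 2411 ((509.5485534667969, 322.3360290527344), (90.99598693847656, 13.903178215026855), 11.376903533935547) 0.05972384253096456
lid 25792 ((508.88116455078125, 321.96795654296875), (160.13909912109375, 120.21643829345703), 11.521329879760742) 0.024094702218805122
```

View pics/wrist14.png

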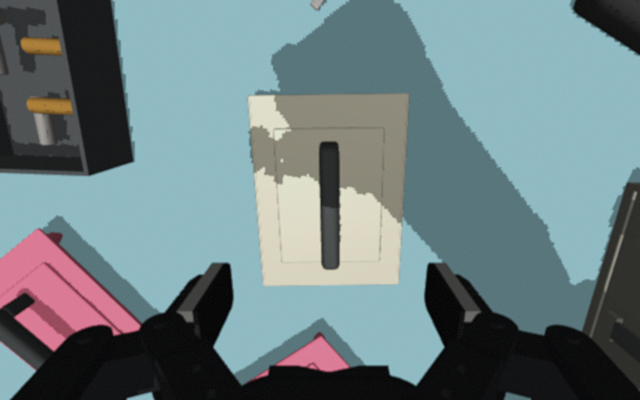

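Call:
{"name": "step_arm", "arguments": {"motion": [[0,0.022,0.0013,-0.14,1],[0,0.025,0,0,1],[0,0.025,0,0,1],[0,0.025,0,0,1],[0,0.02,0,0,1],[0,0.015,0,0,1],[0,0.005,0,0,1],[0,0,0,0,1],[0,0,0,0,-1],[0,0,0,0,-1],[0,0,0,0,-1],[0,0,0,0,-1],[0,0,0,0,-1],[0,0,0,0,-1],[0,0,0,0,-1],[0,0,0,0,-1],[0,0,0,0,-1]]}}

```text
time: 21.62
position: [0.51, 0.323, 0.0471]
eef_rot: [0.072, -0.071, 0.704, -0.703]
force: [-0.2, -0.4, 5.2]
grip_width: 0.0128
```

Call:
{"name": "step_arm", "arguments": {"motion": [[0,-0.005,0,0,-1],[0,-0.015,0,0,-1],[0,-0.025,0,0,-1],[0,-0.04,0,0,-1],[0,-0.04,0,0,-1],[0,-0.04,0,0,-1],[0,-0.02,0,0,-1],[0,0,0,0,-1],[0,0,0,0,-1]]}}

```text
time: 22.37
position: [0.51, 0.3228, 0.1864]
eef_rot: [0.072, -0.071, 0.704, -0.703]
force: [-0.3, 0.4, -1.4]
grip_width: 0.0129
```

Run:
```python
from h import *
s,p,M=st()
mv(.4965,-.0008,.2,-80.5)
snap(15,('wrist',))
d=(np.load('wrist15.npy').reshape(-1,3)-p)@M; k=(-d[:,1]>-.035)&(-d[:,1]<-.01)&(abs(d[:,0])<.1)&(abs(d[:,2])<.075); 
X=-d[k,0]*1e3;Y=-d[k,2]*1e3;Z=-d[k,1]*1e3
print('Z',np.percentile(Z,[5,50,95]))
for x in (0,30,60,75): print(x,[round(float(np.median(Z[j])),1) if (j:=(abs(X-x)<6)&(abs(Y-y)<6)).sum()>3 else None for y in (-55,-40,-20,20,40,55)])
print(cv2.minAreaRect(np.stack([X,Y],1).astype(np.float32)),np.percentile(X,[.1,99.9]),np.percentile(Y,[.1,99.9]))
```

```text
at [0.51   0.3228 0.1864] yaw -78.43 F [-0.3  0.4 -1.4] w 0.0129 t 22.37 | n 11 per row [ 0.0095 -0.0017  0.0381] tot [ 0.1041 -0.0184  0.4191] turn total 0.41
Z [-24.92789731 -23.35070056 -20.32624853]
0 [-24.0, -21.3, -21.0, -21.0, -21.4, -24.0]
30 [-24.0, -21.5, -21.0, -21.1, -21.5, -24.1]
60 [-24.1, -24.1, -24.0, -24.0, -24.0, -24.1]
75 [-24.1, -24.1, -24.1, -24.1, -24.1, -24.2]
((2.6934738159179688, -0.06359100341796875), (152.3274688720703, 120.7247314453125), 0.03825978934764862) [-71.1250768   78.84233348] [-59.85784388  59.5139456 ]
```

View pics/wrist15.png

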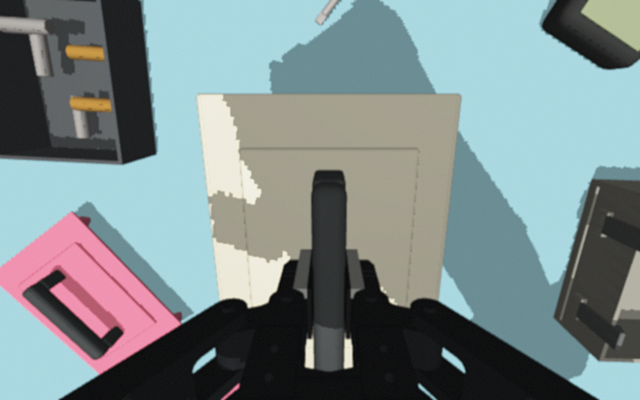

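Run:
```python
from h import *
for n in ('wrist9','wrist8','wrist5','wrist4','top0','scene0'):
    W=np.load(n+'.npy').reshape(-1,3); q=incase(W)*1e3; Z=W[:,2]*1e3
    k=(Z>63.5)&(Z<68.5); q=q[k]
    far=q[(q[:,0]>72)&(q[:,0]<84)&(abs(q[:,1])<50)]
    L=q[(q[:,1]>52)&(q[:,1]<63)&(q[:,0]>-30)&(q[:,0]<72)&(abs(abs(q[:,0])-45)>12)]; Rr=q[(q[:,1]<-52)&(q[:,1]>-64)&(q[:,0]>-20)&(q[:,0]<72)&(abs(abs(q[:,0])-45)>12)]
    nr=q[(q[:,0]<-72)&(q[:,0]>-84)&(abs(q[:,1])<50)]
    f=lambda a,i:(len(a),np.percentile(a[:,i],[3,50,97]).round(1)) if len(a)>5 else None
    print(n,'far',f(far,0),'near',f(nr,0),'L',f(L,1),'R',f(Rr,1),'slopes far/R', np.degrees(np.polyfit(far[:,1],far[:,0],1)[0]).round(2) if len(far)>20 else '', np.degrees(np.polyfit(Rr[:,0],Rr[:,1],1)[0]).round(2) if len(Rr)>20 else '',np.degrees(np.polyfit(L[:,0],L[:,1],1)[0]).round(2) if len(L)>20 else '')
```

```text
wrist9 far (1108, array([74.9, 77. , 78.9])) near None L (363, array([54.4, 56.2, 58.6])) R (569, array([-61.2, -59.2, -57.3])) slopes far/R -0.09 0.16 0.04
wrist8 far (2507, array([74.8, 76.8, 78.9])) near (154, array([-80.5, -77.8, -76.4])) L (1318, array([54.1, 56. , 58.7])) R (1172, array([-61.1, -59.1, -57.2])) slopes far/R -0.11 0.07 0.07
wrist5 far (2394, array([74.8, 76.8, 78.8])) near (158, array([-81.1, -78. , -76.2])) L (1148, array([54.2, 56. , 58.8])) R (1176, array([-61.2, -59.1, -57.2])) slopes far/R -0.22 0.06 -0.01
wrist4 far (1701, array([74.8, 76.8, 78.9])) near None L (286, array([54.3, 56.1, 58.7])) R (822, array([-61.1, -59.2, -57.3])) slopes far/R -0.18 0.05 -0.36
top0 far (33, array([75.5, 77.5, 80. ])) near (38, array([-80.1, -78.1, -76.2])) L (28, array([55.9, 57.6, 59.6])) R (21, array([-60. , -58.1, -56.4])) slopes far/R -0.01 0.71 0.19
scene0 far (41, array([76.3, 79.5, 82.8])) near (33, array([-79.8, -75.5, -73.1])) L (18, array([53.9, 55.7, 58. ])) R (17, array([-61.9, -59.3, -57.8])) slopes far/R -0.19
```

Call:
{"name": "step_arm", "arguments": {"motion": [[0,0,0,0.4,-1],[0.003,0,0.015,0,-1],[0.0063,0,0.03,0,-1],[0.0063,0,0.03,0,-1],[0.0063,0,0.03,0,-1],[0.0063,0,0.03,0,-1],[0.0063,0,0.03,0,-1],[0.0063,0,0.03,0,-1],[0.0063,0,0.03,0,-1],[0.0063,0,0.03,0,-1],[0.0063,0,0.03,0,-1],[0.0063,0,0.03,0,-1],[0.0063,0,0.03,0,-1],[0.0063,0,0.03,0,-1],[0.0063,0,0.03,0,-1],[0.0063,0,0.03,0,-1],[0.004,0,0.019,0,-1],[0,0,0,0,-1],[0,0,0,0,-1]]}}

```text
time: 24.0
position: [0.4949, -0.0262, 0.1844]
eef_rot: [-0.058, 0.059, -0.705, 0.705]
force: [-0.2, 0.6, -2.0]
grip_width: 0.0127
```

Run:
```python
from h import *
mv(.4969,-.0019,.145,-80.45); s,p,M=st(); print(incase(p)*1e3)
snap(16,('wrist','top'))
```

```text
at [ 0.4949 -0.0262  0.1844] yaw -80.53 F [-0.2  0.6 -2. ] w 0.0127 t 24.0 | n 2 per row [-0.0041  0.0263 -0.0158] tot [-0.0081  0.0526 -0.0315] turn total -0.02
[ -5.80432716 -24.78185153]
```

View pics/wrist16.png

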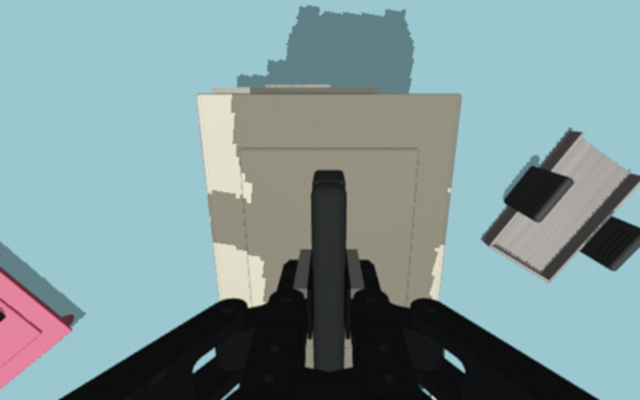

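Call:
{"name": "step_arm", "arguments": {"motion": [[-0.003,0,-0.012,0,-1],[-0.003,0.01,-0.012,0,-1],[-0.002,0.015,-0.0075,0,-1],[0,0.015,0,0,-1],[0,0.01,0,0,-1],[0,0,0,0,-1],[0,0,0,0,-1]]}}

```text
time: 24.68
position: [0.4975, -0.0001, 0.1471]
eef_rot: [0.059, -0.06, 0.705, -0.705]
force: [-0.7, 1.0, -1.3]
grip_width: 0.0127
```

Run:
```python
from h import *
for i in range(3): mv(.4969,-.0019,.115,-80.45); read_camera('top')
s,p,M=st(); print(incase(p)*1e3)
snap(17,('wrist','top'))
w=np.load('wrist17.npy').reshape(-1,3); q=incase(w)*1e3; Z=w[:,2]*1e3
k=(Z>63)&(Z<69)&(abs(q[:,0])<90)&(abs(q[:,1])<66); print(k.sum(), np.percentile(q[k],[3,50,97],axis=0).round(1) if k.sum()>5 else '')
k=(Z>p[2]*1e3-26)&(Z<p[2]*1e3-22)&(abs(q[:,0])<90)&(abs(q[:,1])<66); r=cv2.minAreaRect(q[k].astype(np.float32)); print(r, q[k].max(0),q[k].min(0))
```

```text
at [ 4.975e-01 -1.000e-04  1.471e-01] yaw -80.38 F [-0.7  1.  -1.3] w 0.0127 t 24.68 | n 2 per row [0.0006 0.0214 0.0011] tot [0.0011 0.0428 0.0022] turn total 0.01
at [ 4.980e-01 -3.000e-04  1.477e-01] yaw -80.4 F [-0.  -0.3 -1.6] w 0.0128 t 24.73 | n 2 per row [0.0009 0.0218 0.001 ] tot [0.0017 0.0436 0.0019] turn total 0.01
at [ 4.982e-01 -4.000e-04  1.481e-01] yaw -80.41 F [-0.5  0.9 -0.8] w 0.0131 t 24.78 | n 2 per row [0.001  0.0221 0.0008] tot [0.0021 0.0441 0.0017] turn total 0.01
[ 1.85512507 -0.03757885]
0 
((4.585472106933594, -0.28086090087890625), (152.25469970703125, 120.43270874023438), 0.10209446400403976) [80.81340168 59.98775712] [-71.56112579 -60.37368731]
```

View pics/wrist17.png

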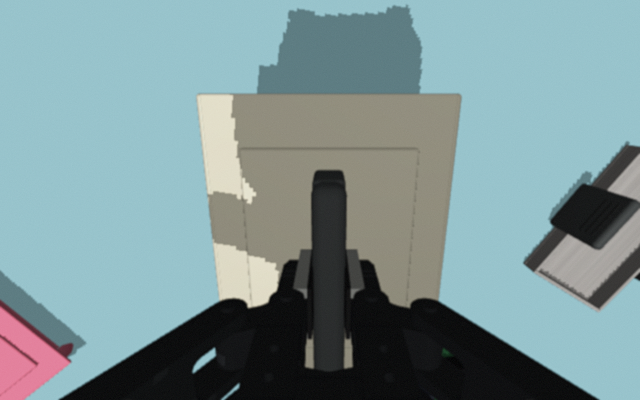

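Call:
{"name": "step_arm", "arguments": {"motion": [[0.0024,0,0.0013,0,-1],[0,0.01,0,0,-1],[0,0.01,0,0,-1],[0,0.01,0,0,-1],[0,0.008,0,0,-1],[0,0.004,0,0,-1],[0,0,0,0,-1],[0,0,0,0,-1],[0,0,0,0,-1],[0,0,0,0,-1]]}}

```text
time: 25.77
position: [0.4966, -0.0018, 0.1167]
eef_rot: [-0.059, 0.059, -0.705, 0.705]
force: [-0.4, 0.4, -0.7]
grip_width: 0.0128
```

```bash
cat > lc.py <<'E'
from h import *
import sys
k0=sys.argv[1]
mv(.4969,-.0019,.105,-80.45); s,p,M=st(); print(incase(p)*1e3, s['moment'].round(2))
snap(k0,('wrist','top','scene'))
w=np.load(f'wrist{k0}.npy').reshape(-1,3); q=incase(w)*1e3; Z=w[:,2]*1e3
k=(Z>p[2]*1e3-27)&(Z<p[2]*1e3-19)&(abs(q[:,0])<90)&(abs(q[:,1])<66); print('x max',q[k].max(0),'min',q[k].min(0))
d=(w-p)@M; X=-d[:,0]*1e3;Y=-d[:,2]*1e3
for x in (20,45,60,75): print(x,[round(float(np.median(Z[j])),1) if (j:=k&(abs(X-x)<6)&(abs(Y-y)<5)).sum()>3 else None for y in (-55,-40,40,55)])
E
python3 lc.py 18
```

```text
at [ 0.4966 -0.0018  0.1167] yaw -80.42 F [-0.4  0.4 -0.7] w 0.0128 t 25.77 | n 1 per row [-0.0003  0.0156  0.0002] tot [-0.0003  0.0156  0.0002] turn total 0.01
[-0.01646826 -0.99981695] [ 0.06 -0.02  0.07]
x max [78.88287866 58.99089819] min [-73.77702543 -61.29994428]
20 [92.8, 95.5, 95.5, 92.7]
45 [92.8, 95.4, 95.3, 92.7]
60 [92.8, 92.8, 92.9, 92.8]
75 [92.7, 92.8, 92.7, 92.6]
```

View pics/wrist18.png

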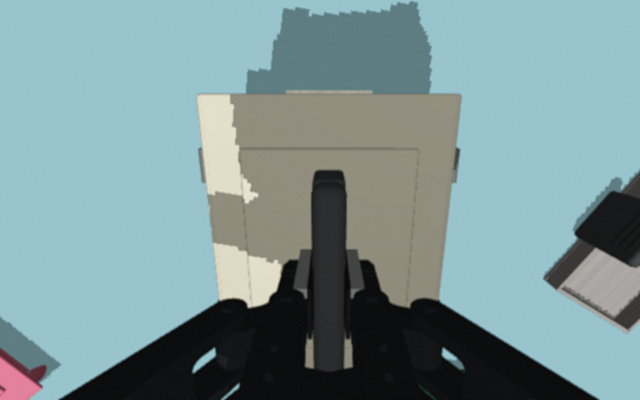

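The lid is centred over the case within a few tenths of a millimetre, and the clips show evenly at (201,165) and (457,165). I'll lower it.

Call:
{"name": "step_arm", "arguments": {"motion": [[0,0.003,0,0,-1],[0,0.003,0,0,-1],[0,0.003,0,0,-1],[0,0.003,0,0,-1],[0,0.002,0,0,-1],[0,0,0,0,-1],[0,0,0,0,-1],[0,0,0,0,-1]]}}

```text
time: 26.58
position: [0.4964, -0.0018, 0.1059]
eef_rot: [-0.059, 0.059, -0.705, 0.705]
force: [0.4, -0.0, -1.7]
grip_width: 0.0127
```

```bash
python3 lc.py 19
```

```text
at [ 0.4964 -0.0018  0.1059] yaw -80.42 F [ 0.4 -0.  -1.7] w 0.0127 t 26.58 | n 1 per row [-0.0006  0.0013  0.0002] tot [-0.0006  0.0013  0.0002] turn total 0.01
[-0.23883133 -0.99297209] [ 0.03 -0.05  0.03]
x max [78.59359721 64.67199276] min [-73.88452821 -65.99121334]
20 [81.9, 84.7, 84.7, 82.0]
45 [82.0, 84.6, 84.6, 81.9]
60 [82.0, 82.0, 82.0, 81.9]
75 [82.0, 82.0, 81.9, 81.8]
```

Call:
{"name": "step_arm", "arguments": {"motion": [[0,0.0025,0,0,-1],[0,0.0025,0,0,-1],[0,0.0025,0,0,-1],[0,0,0,0,-1],[0,0,0,0,-1]]}}

```text
time: 27.15
position: [0.497, -0.0018, 0.1005]
eef_rot: [-0.059, 0.059, -0.705, 0.705]
force: [2.6, 0.2, 0.5]
grip_width: 0.0128
```

Call:
{"name": "step_arm", "arguments": {"motion": [[0,0.0025,0,0,-1],[0,0.0025,0,0,-1],[0,0,0,0,-1],[0,0,0,0,-1]]}}

```text
time: 27.48
position: [0.4957, -0.0019, 0.0958]
eef_rot: [0.058, -0.06, 0.705, -0.705]
force: [1.6, -0.1, -7.5]
grip_width: 0.0131
```

```bash
python3 lc.py 20
```

```text
at [ 0.4957 -0.0019  0.0958] yaw -80.42 F [ 1.6 -0.1 -7.5] w 0.0131 t 27.48 | n 1 per row [-0.0016 -0.0123  0.0003] tot [-0.0016 -0.0123  0.0003] turn total 0.01
[-0.99605888 -0.93908054] [-0.02 -0.34 -0.04]
x max [77.89094739 65.96929087] min [-74.93151474 -65.49616998]
20 [71.8, 74.5, 74.4, 71.6]
45 [72.0, 74.5, 74.3, 71.9]
60 [71.9, 71.9, 71.7, 71.6]
75 [71.8, 71.7, 71.6, 71.6]
```

The force went negative, so the hooks have snapped and are drawing the lid down. Now I'll press it home.

Call:
{"name": "step_arm", "arguments": {"motion": [[0,0.0015,0,0,-1],[0,0.0015,0,0,-1],[0,0.001,0,0,-1],[0,0.001,0,0,-1],[0,0,0,0,-1],[0,0,0,0,-1]]}}

```text
time: 28.13
position: [0.4966, -0.0018, 0.0932]
eef_rot: [-0.059, 0.059, -0.705, 0.705]
force: [-0.5, -0.0, 1.4]
grip_width: 0.013
```

```bash
python3 lc.py 21
```

```text
at [ 0.4966 -0.0018  0.0932] yaw -80.42 F [-0.5 -0.   1.4] w 0.013 t 28.13 | n 1 per row [-0.0004 -0.0158  0.0002] tot [-0.0004 -0.0158  0.0002] turn total 0.01
[-0.04359659 -1.02963841] [0.   0.18 0.03]
x max [78.93854588 64.00837166] min [-73.4695758  -65.91925365]
20 [69.2, 71.9, 71.9, 69.2]
45 [69.5, 71.9, 71.8, 69.4]
60 [69.2, 69.2, 69.3, 69.1]
75 [69.2, 69.1, 69.2, 69.1]
```

Call:
{"name": "step_arm", "arguments": {"motion": [[0,0.001,0,0,-1],[0,0.001,0,0,-1],[0,0.001,0,0,-1],[0,0,0,0,-1],[0,0,0,0,-1],[0,0,0,0,-1]]}}

```text
time: 28.78
position: [0.4967, -0.0018, 0.0931]
eef_rot: [-0.059, 0.059, -0.704, 0.705]
force: [-10.4, -1.5, 31.2]
grip_width: 0.0127
```

```bash
python3 lc.py 22
```

```text
at [ 0.4967 -0.0018  0.0931] yaw -80.43 F [-10.4  -1.5  31.2] w 0.0127 t 28.78 | n 1 per row [-0.0003 -0.0159  0.0001] tot [-0.0003 -0.0159  0.0001] turn total 0.00
[-0.01075922 -1.05347612] [-0.09  2.19 -0.02]
x max [78.97825458 64.17898137] min [-73.47788028 -65.99760042]
20 [69.2, 71.9, 71.8, 69.2]
45 [69.4, 71.9, 71.9, 69.4]
60 [69.2, 69.2, 69.2, 69.1]
75 [69.2, 69.2, 69.2, 69.2]
```

That push is 31 N, more than needed, so I'll ease to about 15 N.

Call:
{"name": "step_arm", "arguments": {"motion": [[0,-0.0008,0,0,-1],[0,-0.0006,0,0,-1],[0,0,0,0,-1],[0,0,0,0,-1],[0,0,0,0,-1]]}}

```text
time: 29.35
position: [0.4967, -0.0018, 0.0931]
eef_rot: [-0.059, 0.059, -0.704, 0.705]
force: [-5.9, 0.8, 17.6]
grip_width: 0.0131
```

```bash
python3 lc.py 23
python3 - <<'E'
from h import *
a=cv2.imread('pics/scene23.png')[165:265,270:400]; b=cv2.imread('pics/top23.png')
cv2.imwrite('pics/s23c.png',cv2.resize(a,None,fx=5,fy=5,interpolation=cv2.INTER_CUBIC))
s=read_state(); print(s['force'],s['time'])
E
```

```text
at [ 0.4967 -0.0018  0.0931] yaw -80.43 F [-5.9  0.8 17.6] w 0.0131 t 29.35 | n 1 per row [-0.0003 -0.0158  0.0001] tot [-0.0003 -0.0158  0.0001] turn total 0.00
[-0.02027955 -1.05076563] [-0.04  1.24  0.06]
x max [78.96740045 63.90761397] min [-73.79211151 -65.95337694]
20 [69.2, 71.9, 71.8, 69.2]
45 [69.4, 71.9, 71.7, 69.4]
60 [69.2, 69.4, 69.3, 69.2]
75 [69.2, 69.2, 69.2, 69.1]
[-5.70681866 -0.80656693 18.19958087] 29.5
```

View pics/s23c.png

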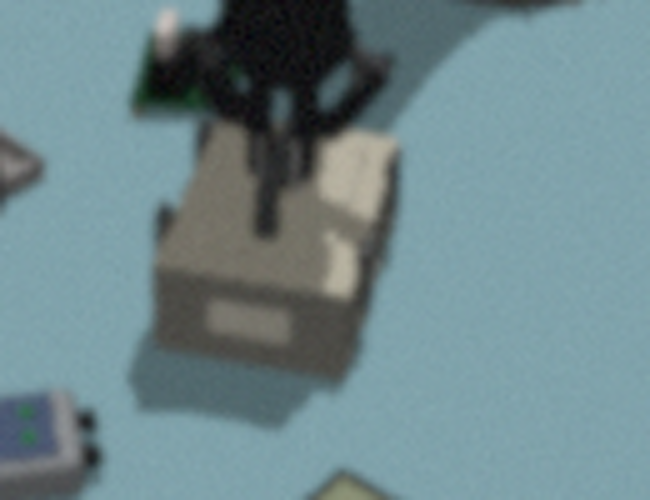

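View pics/wrist23.png

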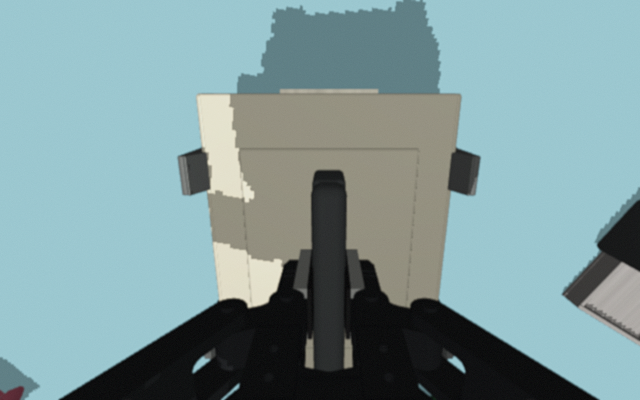

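View pics/top23.png

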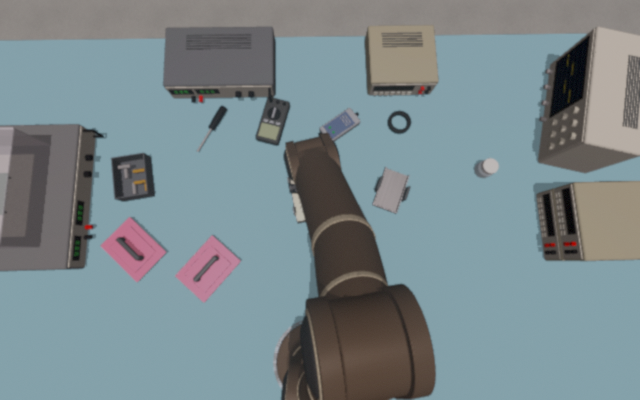

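The two far clips overlap the lid edge at (195,170) and (463,170). The lid is level at 69.2 mm on top, the tray lies flat, and the bystanders look untouched. The push is steady at about 18 N, so I'll hand in.

```bash
python3 -c "
from rig import *
print(read_state()['force']); print(sign_off())"
```

```text
[-5.70681866 -0.80656693 18.19958087]
the job is handed in; nothing more can be done
None
```

The cores are in the case, the lid is on and home, and I handed the job in at about 29.5 s with the arm still pressing the lid down at about 18 N.

- **Cores and tray:** The tool can only turn about the vertical, so I tipped the tray by gripping its right handle and pivoting it about 28° against the case's short wall. The wrist picture after the pour showed all five cores in the case and the tray empty. The tray is back on the bench, flat, about 10 mm from its first place.
- **Lid:** It went on centred to within a few tenths of a millimetre. At the snap, the force went from about zero to 7.5 N pulling down. The lid then stopped at the rim: its top measured 69.2 mm, level over the front half that the camera sees, so its underside is at about 66 mm.
- **Push:** I briefly reached 31 N while pressing, then eased off. The final push also carries about 6 N sideways, because the arm flexes.
- **Not confirmed:**
    - The gripper hid the two near clips. I saw only the two far ones hooked over the lid, and judge the near ones shut from the lid's level height and the snap.
    - The other things on the bench look unmoved in the last top picture, but I did not measure them.

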